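# Dim the dining room to half

### The arm

A 6-joint arm with a two-finger parallel gripper is mounted at the origin on a cart in front of the work surface, level with it; the furniture and walls round the work are solid. World frame = base frame: x ahead of the robot, y to its left, z up, the work surface at z = 0. Lengths are in mm, angles in rad, forces in N, time in s.
With the tool pointing down it reaches from about 325 to 875 mm from the base axis. Payload 4.4 kg.
Tool frame: the origin (TCP) lies on the centre line of the jaws, within the pads' length; the fingertips stand ahead of it and the grasp point (between the pads) lies 6 mm ahead of it (ctrl.tcp_to_tips is the z of the fingertips in the tool frame, in mm); z points along the fingers, y is the line along which they close (so a half turn about z gives the same grasp; the last joint's range is limited). The gripper opens to 85 mm and grips with 20 to 120 N. Pads are 22 mm wide; open, the fingers measure 114 mm over their backs; the gripper's body (76 mm by 85 mm) begins 54 mm behind the grasp point. The pads swing forward as they close: fully open they stand 13 mm farther back than shut.
Start: joints at [-1.468, 0.207, 1.542, -0, 1.393, -0.15], TCP at [143.804, -556.73, 256.282] pointing down, gripper open.
Joint ranges: [-2.73, 2.73], [-0.86, 2.22], [0.23, 2.46], [-1.11, 4.25], [0.08, 2.63], [-2.82, 2.82]. Speed limits (rad/s): [2.79, 2.79, 3.14, 3.14, 3.14, 3.14].

### API

Orientations are given as a 3x3 rotation matrix whose columns are the frame's x, y, z axes.
In Python, from plant import ctrl, sensors, optics gives the robot as it stands. Calls block until the motion is done:
- ctrl.move_ptp(position, orientation): joint-space move of the TCP to a pose.
- ctrl.move_l(position, rot=None, vel=150, threshold=None): straight line of the TCP; rot=None keeps the orientation; vel is the mean speed in mm/s. With threshold (N) it stops when the force on the tool has changed by that much, and returns True; else False.
- ctrl.set_joints(angles): joint-space move.
- ctrl.gripper_to(opening, force=None): finger opening in mm; force is the grip in N (None keeps the last); returns when the fingers have stopped.
- ctrl.hold(seconds).
- ctrl.solve_ik(position, orientation): joint angles nearest the present ones, or None.
- sensors.read_state(): the state.
- optics.grab_frame(name): name is "scene" or "top"; returns (picture, depth): 400x640x3 uint8, red, green, blue; 400x640 float32, mm along the optical axis (not along the pixel's ray), 0 where there is no reading.
- optics.camera_params(name): a dict with "mtx" (3x3 intrinsics, pixels), "k1" (the pictures are not rectified: a ray, as slopes to the right and down, at radius r is drawn at 1 + k1 r^2 times it, then the intrinsics apply), "R" (3x3) and "t" (3): a world point X has camera coordinates R X + t. Camera axes: x right, y down, z forward; pixel columns grow to the right and rows downward; lengths in mm; the calibration is good to about 2 mm. A picture is of the moment at which its call begins. camera_params takes no time and is no camera call.
A pose or a line that the arm cannot do raises ctrl.MotionError and nothing moves.
- ctrl.finish_job(): hands the job in; it is judged then, once.
The state is a dict: "t": time; "q": joint angles; "qvel": joint speeds; "tau": joint torques, N m; "eef_pos": TCP position; "eef_rot": TCP orientation; "force": force on the tool from outside, world axes, zero at the start; "wrist_torque": the same for the moment, N m; "grip_width": finger opening in mm; "grasp_force": force on a finger pad.
Only numpy, scipy, OpenCV 4.12 (cv2) and the standard library are available. Lean on these libraries where they do the work, as an engineer would, in place of code of your own. Each camera call takes 0.05 s, during which the arm holds its last target. There are 200 camera calls.

### The job

Set the dining-room dimmer on the counter to half: of the two lever dimmers it is the one whose lever ends in a short crossbar. Bring that lever to stand straight up, at the long middle mark, and let go of it; leave the other dimmer's ball-ended lever as it is.

Things in the scene. Friction and masses are not known exactly. Their poses are not given: they have to be found in the camera images.
- bar_lever (a joint): Angle of the crossbar dimmer's lever, rad: 0 = straight up (half), positive = leaning to the box's +x side, stops at -1 and +1. At the start it leans 0.4 to 0.9 to the + side. Stiff hinge: it stays where it is left, and moving it takes 1 to 2 N at the handle.
- bar_box: Grey desktop dimmer box, 110 (x) x 80 (y) x 45 mm high, fixed to the worktop. Origin at the centre of its underside, z up. The lever's hinge axis runs along the box's y, 45 mm above the origin. Two upright half-round scale plates, radius 30 mm about the hinge (top 75 mm above the worktop), stand at y = -12 and +12 mm, 4 mm thick, with a short mark at each half radian and a long mark in the middle; the lever swings between them.
- bar_grip (a point): Centre of the black crossbar at the lever's end, 95 mm from the hinge axis. The bar is a cylinder 20 mm thick and 42 mm long, lying along the box's y, with flat ends that can be pinched; the lever's rod below it is 10 mm thick. Its orientation turns with the lever: z points from the hinge to the bar, y along the bar.
- ball_grip (a point): Centre of the black ball, 28 mm across, on the lever of the other dimmer, which has the same box and the same lever length. Not to be moved. It stands 0.15 to 0.4 m to one side of the crossbar dimmer, left or right. To the right of the work (y below -0.1, x above 0.45) a till stands with a tall screen on it: come round it with the arm drawn in, nearer than x = 0.45.

How it is judged (in metres and radians):
At the end, for the whole second after the job is handed in: The crossbar lever stands straight up to within 10 degrees (0.175 rad) and is at rest (value of joint bar_lever between -0.175 and 0.175 rad and velocity of joint bar_lever between -0.05 and 0.05 rad/s); the robot touches nothing.
It fails at once if the ball-ended lever is moved by more than 15 mm at its ball (distance of ball_grip from where it was at the start of the episode above 0.015 m).
It also fails if it takes over 32 s, if anything falls off the work surface, if the arm or the gripper's body presses on something with over 40 N, if the wrist force passes 120 N, or if a joint passes its speed limit or range.

## Working session

There is one attempt and no reset: what is moved stays moved. The work goes in short steps, each a Python script; the robot and the scene stay as the last script left them, time stands still between calls to the robot, and variables do not carry over. Pictures are saved under pics/ and viewed, at most 10 in all, crops included, and the job is handed in when it is done.

```bash
mkdir -p pics; cat > h.py <<'E'
import numpy as np, cv2
from plant import ctrl, sensors, optics
def world(name, depth):
    p=optics.camera_params(name); K=np.array(p["mtx"],float)
    v,u=np.mgrid[0:400,0:640].astype(np.float32)
    pts=np.stack([u,v],-1).reshape(-1,1,2).astype(np.float64)
    n=cv2.undistortPoints(pts,K,np.array([p["k1"],0,0,0,0.])).reshape(400,640,2)
    P=np.concatenate([n,np.ones((400,640,1))],-1)*depth[...,None]
    W=(P-np.array(p["t"]).reshape(3))@np.array(p["R"])
    W[depth<=0]=np.nan
    return W
E
python3 - <<'E'
from h import *
for n in("scene","top"):
    im,d=optics.grab_frame(n); cv2.imwrite(f"pics/{n}0.png",im[...,::-1]); np.savez(f"{n}0.npz",im=im,d=d,W=world(n,d))
    p=optics.camera_params(n);R=np.array(p["R"]);print(n,-R.T@np.array(p["t"]).reshape(3),R[2])
print(sensors.read_state()["t"],ctrl.tcp_to_tips)
E
```

```text
scene [ 995.5726506  -269.8773763   666.49499153] [-0.57233946  0.51920654 -0.63470632]
top [341.16175234 168.57707899 953.3087002 ] [ 0.17762901 -0.00276503 -0.98409364]
0.1 25.0
```

View pics/scene0.png

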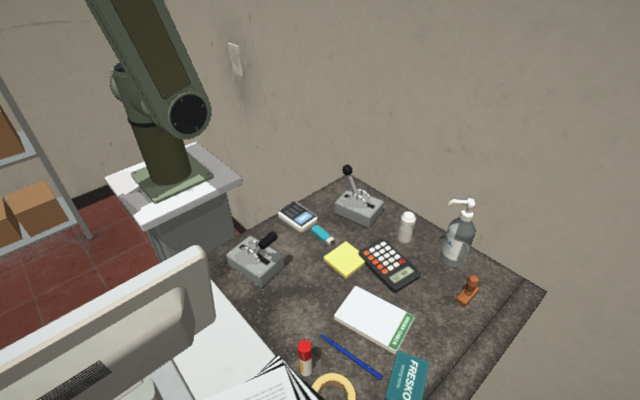

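View pics/top0.png

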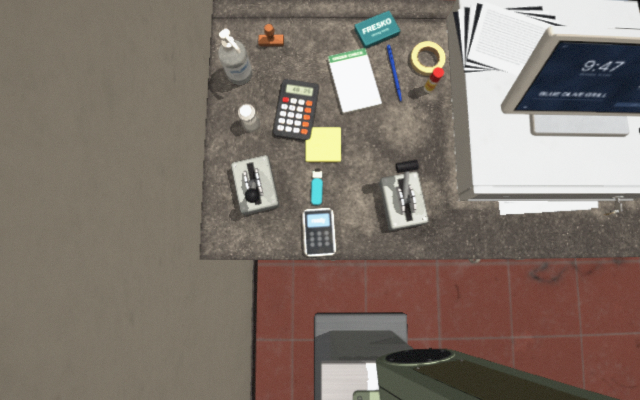

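The scene view shows the crossbar dimmer at about (258,258). In the top view its box is at (404,200) with the bar at (407,166), and the ball dimmer is at (255,185). Next I'll measure the box and bar from the depth data.

```bash
python3 - <<'E'
from h import *
def box(n,c,r):
    f=np.load(f"{n}0.npz");W=f["W"];im=f["im"].astype(int)
    m=np.zeros((400,640),bool);m[c[1]-r:c[1]+r,c[0]-r:c[0]+r]=1
    z=W[...,2]; return W[m&(z>38)&(z<52)],W[m&(z>55)],W,im,m
for n,c,r in(("top",(404,195),45),("scene",(258,258),40),("top",(255,185),36)):
    a,b,W,im,m=box(n,c,r)
    rect=cv2.minAreaRect(a[:,:2].astype(np.float32)); print(n,len(a),rect,np.median(a[:,2]))
    dark=m&(im.max(-1)<45)&(W[...,2]>55)
    p=W[dark]; print(len(p),np.median(p,0),p.min(0),p.max(0))
    if len(p)>5:
        print(cv2.minAreaRect(p[:,:2].astype(np.float32)))
E
```

```text
top 1609 ((481.63165283203125, -12.128730773925781), (110.3000259399414, 78.62740325927734), 10.06244945526123) 44.325832591154686
103 [528.0864541   -0.78377918 129.84937406] [521.09594436 -21.77989281 118.61473772] [541.70828465  18.26836172 134.73832481]
((532.2274780273438, -1.6225872039794922), (16.54762077331543, 38.19900131225586), 11.16098690032959)
scene 1046 ((481.8009948730469, -12.801185607910156), (111.47697448730469, 79.50702667236328), 10.620108604431152) 45.22675460839403
164 [538.33422438  -6.27373681 131.08360557] [524.38958435 -23.82269405 117.14697031] [547.34252628  16.1329102  136.02218535]
((535.6512451171875, -4.113485336303711), (16.926218032836914, 39.04660415649414), 12.528483390808105)
top 1629 ((515.3373413085938, 299.4176940917969), (110.79535675048828, 80.54009246826172), 13.123588562011719) 44.30125149541275
117 [472.19357964 286.59148584 140.14430097] [463.36383861 277.67249307 128.23867549] [486.33386104 300.04241209 146.29433203]
((474.750244140625, 288.8855285644531), (22.3863582611084, 22.572240829467773), 3.096585273742676)
```

```bash
cat >> h.py <<'E'
yaw=np.radians(10.3); bx=np.array([np.cos(yaw),np.sin(yaw),0]); by=np.array([-np.sin(yaw),np.cos(yaw),0])
O=np.array([481.7,-12.4,45.]); Z=np.array([0,0,1.])
Rt=np.column_stack([np.cross(by,-Z),by,-Z])
Rt2=np.column_stack([np.cross(-by,-Z),-by,-Z])
def bar(th,up=6): return O+95*(np.sin(th)*bx+np.cos(th)*Z)+up*Z
E
python3 - <<'E'
from h import *
s=sensors.read_state(); p=np.array(s["eef_pos"]); q=p.copy(); q[:2]*=370/np.hypot(*p[:2])
ctrl.move_l(q,vel=200)
j=np.array(sensors.read_state()["q"]); j[0]+=np.arctan2(-12,480)-np.arctan2(p[1],p[0]); ctrl.set_joints(j)
R=None
for c in(Rt,Rt2):
    k=ctrl.solve_ik(bar(.59,100),c); print(k)
    if k is not None and (R is None or abs(k[5]-j[5])<best): R,best=c,abs(k[5]-j[5])
np.save("R.npy",R)
ctrl.move_ptp(bar(.59,100),R)
print(ctrl.move_l(bar(.59),vel=100,threshold=8))
s=sensors.read_state();print(s["t"],s["eef_pos"],s["force"],bar(.59))
for n in("scene","top"):
    im,d=optics.grab_frame(n); cv2.imwrite(f"pics/{n}1.png",im[...,::-1])
a=cv2.imread("pics/scene1.png")[190:310,190:350]
cv2.imwrite("pics/s1c.png",cv2.resize(a,None,fx=4,fy=4))
E
```

```text
[-1.67747775e-01  1.48489121e-01  1.67877554e+00 -4.44089210e-16
  1.31432799e+00 -1.91831302e+00]
[-1.67747775e-01  1.48489121e-01  1.67877554e+00 -4.44089210e-16
  1.31432799e+00  1.22327964e+00]
False
5.3083 [534.43182671  -3.0294571  130.74105716] [ 0.00141739  0.01591908 -0.45782927] [533.70255218  -2.94953459 129.93936451]
```

View pics/s1c.png

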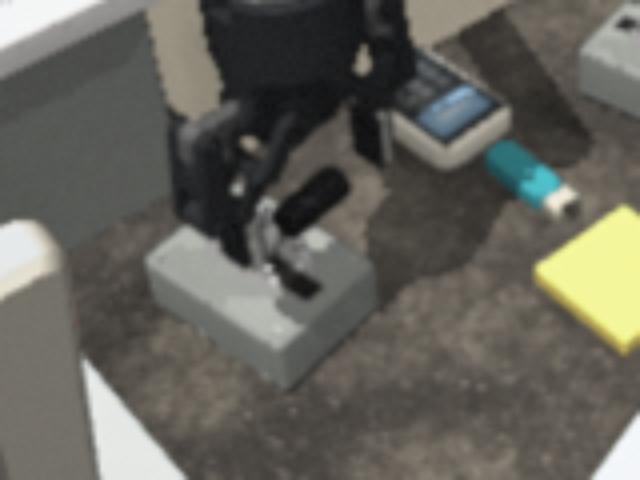

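The bar (crop 310,200) sits between the two fingertips (235,250 and 375,155). I'll pinch its ends now and carry it along the arc.

```bash
python3 - <<'E'
from h import *
ctrl.gripper_to(30,force=25); s=sensors.read_state(); print(s["grip_width"],s["grasp_force"],s["force"])
if 36<s["grip_width"]<48:
    for th in np.linspace(.59,0,6)[1:]:
        ctrl.move_l(bar(th),vel=60)
        s=sensors.read_state(); print(round(th,2),s["t"],np.round(s["force"],1),s["grip_width"],s["grasp_force"])
im,d=optics.grab_frame("scene"); a=im[180:300,190:350,::-1]
cv2.imwrite("pics/s2c.png",cv2.resize(a,None,fx=4,fy=4))
E
```

```text
41.29525614137219 29.55545425415039 [-0.28436265 -1.62655856  1.53686454]
0.47 6.2083 [ 1.7 -1.3 -0.9] 41.46770137821724 29.106633961200714
0.35 6.5417 [ 1.8 -2.3  0.5] 41.22162949963209 28.86679619550705
0.24 6.875 [ 2.  -3.   0.7] 41.33460566182462 28.59313666820526
0.12 7.2083 [ 2.8 -3.8  0.4] 41.523963106498 28.395147621631622
0.0 7.5417 [ 2.3 -4.5  2.6] 41.65726005959887 28.291055560112
```

View pics/s2c.png

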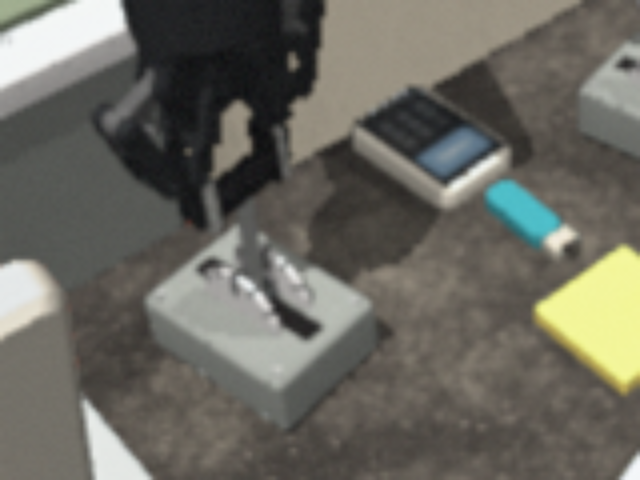

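The picture shows the bar held between the pads at (250,195), with the rod standing up between the plates. I'll release it, lift away and measure.

```bash
python3 - <<'E'
from h import *
ctrl.hold(.3); ctrl.gripper_to(80); ctrl.move_l(bar(0,120),vel=100)
p=np.array(sensors.read_state()["eef_pos"]); ctrl.move_l([375,-12,p[2]],vel=150); ctrl.hold(.3)
for n,c,r in(("scene",(252,238),36),("top",(404,195),45)):
    im,d=optics.grab_frame(n);W=world(n,d);m=np.zeros((400,640),bool);m[c[1]-r:c[1]+r,c[0]-r:c[0]+r]=1
    m&=(im.max(-1)<45)&(W[...,2]>100)&(W[...,2]<165)&(np.linalg.norm(W[...,:2]-O[:2],axis=-1)<90)
    P=(W[m]-O)@np.column_stack([bx,by,Z]); print(n,len(P),np.median(P,0),P.min(0),P.max(0))
    a=im[c[1]-60:c[1]+60,c[0]-80:c[0]+80,::-1]; cv2.imwrite(f"pics/{n}3.png",cv2.resize(a,None,fx=4,fy=4))
s=sensors.read_state();print(s["t"],s["force"])
E
```

```text
scene 163 [ 10.15175583  -5.96934119 101.06238552] [ -3.38532244 -21.65533395  86.84162598] [ 15.32203854  18.23091384 106.56115508]
top 89 [ -0.23158755   8.75415426 101.22150121] [ -4.44048821 -17.01582601  87.10634924] [ 13.30198886  22.40551557 106.41847147]
10.9083 [ 0.5016933  -0.22634732  0.21941794]
```

View pics/scene3.png

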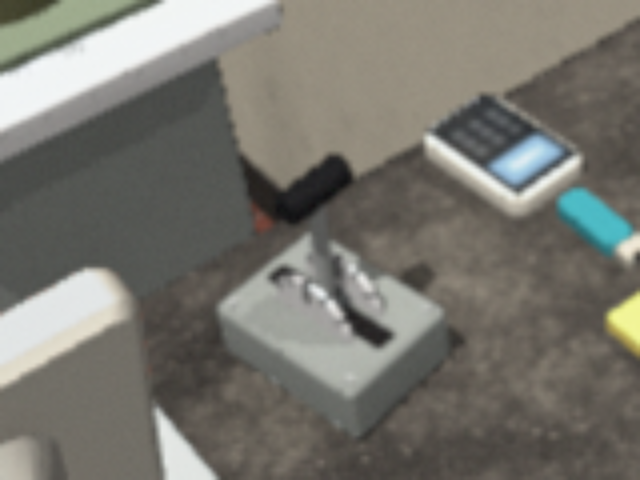

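The lever stands up with its bar at (315,188). The bar's centre is about 5 mm to the + side, roughly 0.06 rad, which is well within tolerance. The robot is clear.

```bash
python3 -c "
from plant import ctrl
print(ctrl.finish_job())"
```

```text
the job is handed in; nothing more can be done
None
```

The crossbar dimmer's lever was left upright, about 0.06 rad from vertical by camera (limit 0.175), and released. The ball dimmer was not touched, and I handed the job in at about 11 s; no verdict was returned.

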